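# Order a snack at the stall counter

### The arm

A 7-joint arm with a two-finger parallel gripper is mounted at the origin on the work surface. World frame = base frame: x ahead of the robot, y to its left, z up, the work surface at z = 0. Lengths are in m, angles in degrees, forces in N, time in s.
With the tool pointing down it reaches from about 0.35 to 0.9 m from the base axis. Payload 8.1 kg.
Tool frame: the origin (TCP) lies at the very end of the fingers, on their centre line; the grasp point (between the pads) lies 19 mm behind it; z points along the fingers, y is the direction in which the jaws open and shut (so a half turn about z gives the same grasp; the last joint's range is limited). The gripper opens to 85 mm and grips with 20 to 120 N. Pads are 22 mm wide; open, the fingers measure 114 mm over their backs; the gripper's body (76 mm by 85 mm) begins 54 mm behind the grasp point. The pads swing forward as they close: fully open they stand 13 mm farther back than shut.
Start: joints at [-80.592, 24.895, 1.432, 90.138, -0.665, 64.973, -4.303], TCP at [0.165, 0.603, 0.231] pointing down, gripper open.
Joint ranges: [-149.89, 149.89], [-25.12, 119.58], [-72.63, 75.52], [4.76, 147.25], [-75.54, 255.54], [6.69, 114.76], [-157.13, 157.13]. Speed limits (degrees/s): [127.2, 127.2, 172.46, 172.46, 180, 180, 180].

### API

Orientations are given as [roll, pitch, yaw] about the fixed x, y, z axes, in that order (R = Rz(yaw) Ry(pitch) Rx(roll)).
In Python, from workcell import read_state, camera, get_calibration, sign_off, recognise, cut_out gives the robot as it stands. The module is installed in compiled form; this text tells all that it offers.
- The arm moves only by the shell command python3 -m crank 'ROWS' [OPENING] [FORCE]. ROWS is JSON, one flat list of numbers, 6 for each row, row after row: the shift along the tool's x, y, z in cm, then the turn, a rotation vector about the tool's x, y, z in rad. A call has 1 to 20 rows; each row is the pose to reach, as a shift and turn from the pose commanded when the call began, along the tool's axes at that moment; what a row does not reach only later rows make up. A row lasts 1/10 s, in which the tool goes at most 50 mm and 8.59 degrees, less where a joint would pass 70% of its speed; a pose out of reach is approached as far as the arm can. A call with a gripper value outside its range is refused whole. OPENING is the opening, from 0 (shut) to 1 (fully open), set as the call begins (- or left out, the last holds). The fingers move at their own pace and stop on an object; FORCE is the grip in N (left out, the last holds). Time passes only in rows, so rows that repeat a pose let the fingers close. It gives the time, the measured TCP pose, the force and the opening at its end, in the units of the state.
- read_state(): the state, without advancing time (a new reading comes with each control period).
- camera(name): name is "scene" or "top"; returns (picture, depth): 400x640x3 uint8, blue, green, red; 400x640 float32, m along the optical axis (not along the pixel's ray), 0 where there is no reading.
- get_calibration(name): a dict with "vertical_fov" (degrees; the focal length in pixels is half the picture's height over the tangent of half this angle, whatever the lens; pixels are square), "cx", "cy" (the principal point, pixels), "xyz" and "attitude" of the camera in the world. Camera axes: x right, y down, z forward; pixel columns grow to the right and rows downward; lengths in m; the calibration is good to about 2 mm. A picture is of the moment at which its call begins. get_calibration takes no time and is no camera call.
- sign_off(): hands the job in, once; it reports no verdict.
Trained networks look in the newest picture that a camera, given by its name, has taken for a name from the list of things; names that differ only in an ending like _2 or _b are one class to them, and where a whole thing is asked for, a point or a joint stands for the part that bears it (a point fixed in the world has none). Each returns a list of dicts, best first, with "p" (0 to 1); they miss things now and then, are a little off and sometimes report something else, mostly with a low value. They report only what shows in the picture. A call takes as long as a camera call. They do not tell look-alikes from the thing itself.
- recognise(camera, name): "rect" ([left, top, right, bottom] in pixels, round what is visible of it).
- cut_out(camera, name): "mask" (400x640 bool, what is visible of it) and "rect" ([left, top, right, bottom] in pixels, round what is visible of it).
The state is a dict: "time": time; "qpos": joint angles; "qd": joint speeds; "joint_efforts": joint torques, N m; "tool_pos": TCP position; "orientation": TCP orientation; "wrist_force": force on the tool from outside, world axes, zero at the start; "ft_torque": the same for the moment, N m; "width": finger opening in m.
Only numpy, scipy, OpenCV 4.12 (cv2) and the standard library are available. Lean on these libraries where they do the work, as an engineer would, in place of code of your own. Each camera call takes 0.05 s, during which the arm holds its last target. There are 200 camera calls.

### The job

Order a snack at the stall counter: with the fingertips, gently press the square key of the order pad well down, more than half its travel, and let it come back up, then ring the counter bell by gently pressing its plunger down in the same way and letting it go. Do not touch the boxes with the round key and the bar-shaped key or the can, bottle, bowl and sugar pot, leave the bell standing where it is, and finish with the hand clear of everything.

Things in the scene. Friction and masses are not known exactly. Their poses are not given: they have to be found in the camera images.
- pad: Order pad: a fixed light wooden board 90 x 180 x 12 mm lying on the counter (origin: centre of its underside, z up). Three identical grey boxes stand in a row along its y axis, 56 mm from centre to centre; which box is in which place varies. The pad and the bell may lie on either side of the counter.
- box_square: Grey box 66 x 52 x 38 mm (x, y, z) with a thin aluminium face, fixed on the board, carrying the square key. Origin: centre of its underside, 12 mm above the counter; z up, x and y parallel to the board's.
- square_top (a point): Centre of the top face of the square key: black plastic, 36 x 36 mm, standing 14 mm above its box's aluminium face, 65 mm above the counter when up. It moves with the key.
- key_square (a joint): Travel of the square key in m: 0 up, 0.010 fully down, on a hard stop; pressed straight down, spring-returned. It begins to move at about 1.6 N, is half down at about 3.8 N and fully down at about 6.1 N.
- box_round: A box like box_square, but with a round black key of 32 mm diameter. Same origin and axes. Leave alone.
- key_round (a joint): Travel of the round key in m: 0 up, 0.010 fully down; same spring.
- box_bar: A box like box_square, but with a narrow bar-shaped black key, 46 mm along x by 12 mm along y. Same origin and axes. Leave alone.
- key_bar (a joint): Travel of the bar-shaped key in m: 0 up, 0.010 fully down; same spring.
- bell: Counter bell: steel dome, 78 mm across, on a black round foot 84 mm across, dome top 48 mm high; about 0.4 kg, standing loose on the counter. Origin: centre of its underside, z up.
- plunger_top (a point): Centre of the top of the bell's plunger: a steel button of 19 mm diameter on a thin stem in the middle of the dome, its top 64 mm above the counter when up. It moves with the plunger.
- plunger (a joint): Travel of the bell's plunger in m: 0 up, 0.008 fully down, on a hard stop; spring-returned. It begins to move at about 1.8 N, is half down at about 3.6 N and fully down at about 5.4 N.
- can: Metal drinks can with a red band, 56 mm diameter, 110 mm high, standing between the pad and the bell. Origin: centre of its underside.
- bottle: Amber glass bottle, 56 mm diameter, 180 mm high, standing farther out in the middle. Origin: centre of its underside.
- bowl: Green plastic bowl, 130 mm diameter, 50 mm high, on the outer side of the pad or the bell. Origin: centre of its underside.
- pot: Steel sugar pot with a domed top and a small knob, 76 mm diameter, 83 mm high, on the outer side of the pad or the bell; it is not the bell. Origin: centre of its underside.
There are look-alikes about, which are no part of the job. Leave any brown or pink look-alike of the can alone. There is more than one size of the bottle; the one meant has the size given above.

How it is judged (in metres and radians):
On the way, in this order (a step that is already met when the one before it is completed fails the run):
1. the fingertips press the square key down (more than 5 of its 10 mm) (value of joint key_square above 0.005 m and contact force between the fingers and box_square above 0.5 N), for 0.05 s.
2. the square key has come back up and the fingers are off it (value of joint key_square below 0.0015 m and contact force between the fingers and box_square below 0.1 N), for 0.1 s.
3. the fingertips press the bell's plunger down (more than 4 of its 8 mm) (value of joint plunger above 0.004 m and contact force between the fingers and bell above 0.5 N), for 0.05 s.
At the end, for the whole second after the job is handed in: All three keys and the bell's plunger are up again (within 1.5 mm); the bell stands upright and still within 15 mm of where it was; can, bottle, bowl and sugar pot stand within 10 mm of where they were (value of joint each of key_square, plunger, key_round, key_bar below 0.0015 m and distance of bell from where it was at the start of the episode below 0.015 m and angle between each of bell, can, bottle, bowl, pot's own z axis and vertical below 0.1 rad and linear speed of bell below 0.02 m/s and distance of each of can, bottle, bowl, pot from where it was at the start of the episode below 0.01 m); the robot touches nothing.
It fails at once if another key is pressed, or its box touched (contact force between any of the fingers, the arm and box_round above 1 N or contact force between any of the fingers, the arm and box_bar above 1 N or value of joint any of key_round, key_bar above 0.0015 m).
It fails at once if the key box or the bell is pressed harder than 35 N (contact force between any of the fingers, the arm and box_square above 35 N or contact force between any of the fingers, the arm and bell above 35 N).
It fails at once if the bell is shoved more than 15 mm, lifted or tipped (distance of bell from where it was at the start of the episode above 0.015 m or height (world z) of bell above 0.006 m or angle between bell's own z axis and vertical above 0.2 rad).
It fails at once if the can, bottle, bowl or sugar pot is touched, moved or tipped (contact force between any of the fingers, the arm and can above 1 N or distance of any of can, bottle, bowl, pot from where it was at the start of the episode above 0.01 m or angle between any of can, bottle, bowl, pot's own z axis and vertical above 0.2 rad or contact force between any of the fingers, the arm and bottle above 1 N or contact force between any of the fingers, the arm and bowl above 1 N or contact force between any of the fingers, the arm and pot above 1 N).
It also fails if it takes over 40 s, if anything falls off the work surface, if the arm or the gripper's body presses on something with over 40 N, if the wrist force passes 120 N, or if a joint passes its speed limit or range.

## Working session

There is one attempt and no reset: what is moved stays moved. The work goes in short steps, Python scripts to look and compute and a shell command to move; the robot and the scene stay as the last step left them, time stands still between calls to the robot, and variables do not carry over. Pictures are saved under pics/ and viewed, about 8 in all and at most 12, crops included, and the job is handed in when it is done.

```bash
mkdir -p pics
cat > h.py <<'E'
import numpy as np, cv2
from scipy.spatial.transform import Rotation as R
from workcell import *
def cal(n):
    c=get_calibration(n); f=200/np.tan(np.radians(c["vertical_fov"]/2))
    return c,f,R.from_euler('xyz',c["attitude"],degrees=True).as_matrix()
def world(n,d):
    c,f,M=cal(n); v,u=np.mgrid[0:400,0:640]
    P=np.stack([(u-c["cx"])/f*d,(v-c["cy"])/f*d,d],-1)
    return P@M.T+np.array(c["xyz"])
E
python3 - <<'E'
from h import *
print(read_state())
for n in("scene","top"):
    print(n,get_calibration(n))
    p,d=camera(n); cv2.imwrite(f"pics/{n}1.png",p); np.save(n+"_d.npy",d)
    W=world(n,d); print("floor z",np.median(W[...,2][d>0]))
    for t in("square_top","box_square","box_round","box_bar","bell","plunger_top","can","bottle","bowl","pot"):
        for r in cut_out(n,t)[:4]:
            m=r["mask"]&(d>0); q=W[m]
            if len(q)==0: continue
            z=np.percentile(q[:,2],97); top=q[q[:,2]>z-.006]
            print(t,round(r["p"],2),r["rect"],"med",q.mean(0).round(3),"topz",z.round(3),"top",((top.min(0)+top.max(0))/2).round(3),(top.max(0)-top.min(0)).round(3))
E
```

```text
{'time': 0.0, 'qpos': array([-80.5933804 ,  24.93379116,   1.43014431,  90.19186213,
        -0.6670233 ,  64.9718264 ,  -4.30016577]), 'qd': array([-0.00688706,  0.0218563 , -0.02893988, -0.03841956,  0.10925431,
       -0.04885478,  0.01370943]), 'joint_efforts': array([ 2.08111817e-05, -6.70461988e+01,  1.02508284e+00, -3.16215563e+01,
        1.56972214e-02,  1.22118837e-02, -8.69467954e-06]), 'tool_pos': array([0.164663  , 0.60237777, 0.23053601]), 'orientation': array([-1.79911000e+02,  5.59721948e-03,  1.64713179e+02]), 'wrist_force': array([-0.61522754, -0.5328729 , -0.31594664]), 'ft_torque': array([ 0.0267252 , -0.04217048, -0.02866543]), 'width': 0.0858240983452383}
scene {'vertical_fov': 49.86668481339173, 'cx': 314.5602596501061, 'cy': 202.43983850391095, 'xyz': array([ 1.22484922, -0.11946558,  0.98369204]), 'attitude': array([-144.50243174,    0.35885302,   79.2813996 ])}
floor z -0.0010847470481474275
square_top 0.75 [235.4, 186.1, 248.1, 198.4] med [ 0.501 -0.186  0.064] topz 0.068 top [ 0.5   -0.185  0.066] [0.037 0.034 0.007]
square_top 0.46 [230.6, 182.1, 256.1, 2
[... 3080 characters left out ...]
 320.7, 266.9] med [ 0.465 -0.007  0.102] topz 0.112 top [ 0.47  -0.006  0.11 ] [0.05  0.05  0.009]
can 0.69 [307.7, 283.6, 328.4, 307.2] med [ 0.369 -0.027  0.107] topz 0.112 top [ 0.371 -0.027  0.11 ] [0.05  0.051 0.008]
bottle 0.75 [290.5, 101.3, 319.1, 157.7] med [0.794 0.025 0.131] topz 0.233 top [0.807 0.025 0.232] [0.032 0.031 0.008]
bottle 0.61 [295.6, 156.4, 317.0, 193.8] med [0.679 0.012 0.107] topz 0.18 top [0.691 0.014 0.179] [0.026 0.025 0.008]
bowl 0.6 [443.3, 227.1, 491.9, 277.4] med [ 0.505 -0.436  0.023] topz 0.05 top [ 0.502 -0.426  0.049] [0.128 0.128 0.009]
pot 0.96 [136.6, 203.8, 167.1, 230.2] med [0.546 0.42  0.053] topz 0.079 top [0.548 0.428 0.078] [0.016 0.017 0.009]
```

View pictures.

Run:
```python
import cv2
a=cv2.imread("pics/top1.png");cv2.imwrite("pics/a.png",a)
s=cv2.imread("pics/scene1.png")
l=cv2.resize(s[165:225,200:280],None,fx=5,fy=5,interpolation=2);r=cv2.resize(s[165:225,360:440],None,fx=5,fy=5,interpolation=2)
cv2.imwrite("pics/b.png",cv2.hconcat([l,r]))
```

```text
(no output)
```

View pics/a.png

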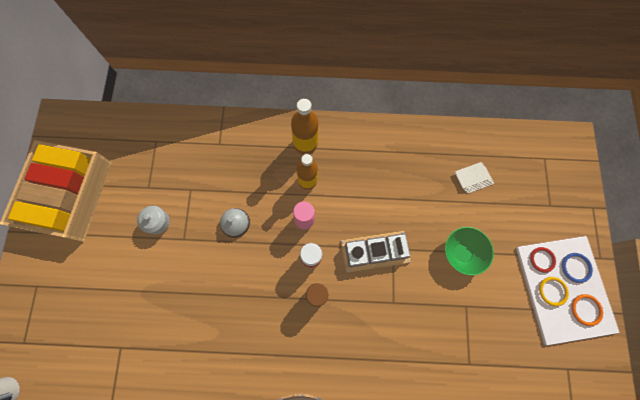

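View pics/b.png

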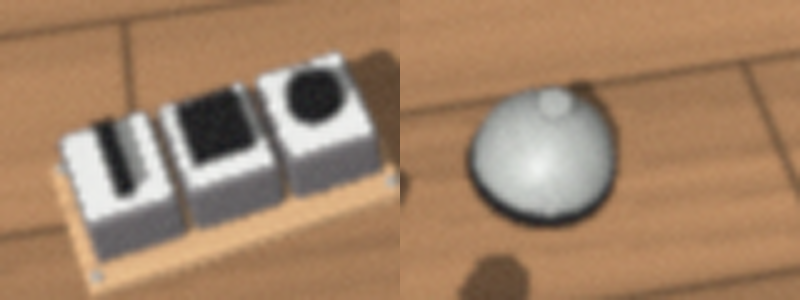

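Candidates for the keys in the top picture are square (378,249), round (357,252) and bar (399,247). I choose the square one, the middle key. For the bell, (235,222) has a plain dome with a plunger, and (152,220) is the sugar pot with its knob. I choose (235,222). The crop of the scene picture confirms both choices: the square key is in the middle box and the bell has a flat button. Next I shut the fingers and go above the key.

```bash
python3 -m crank '[-5,-6.5,0,0,0,0.1, -52.8,-67.1,0,0,0,1.105, -52.8,-67.1,0,0,0,1.105, -52.8,-67.1,0,0,0,1.105, -52.8,-67.1,0,0,0,1.105, -52.8,-67.1,0,0,0,1.105, -52.8,-67.1,0,0,0,1.105, -52.8,-67.1,0,0,0,1.105, -52.8,-67.1,0,0,0,1.105, -52.8,-67.1,0,0,0,1.105, -52.8,-67.1,0,0,0,1.105, -52.8,-67.1,0,0,0,1.105, -52.8,-67.1,0,0,0,1.105, -52.8,-67.1,0,0,0,1.105, -52.8,-67.1,0,0,0,1.105, -52.8,-67.1,0,0,0,1.105, -52.8,-67.1,0,0,0,1.105, -52.8,-67.1,0,0,0,1.105, -52.8,-67.1,0,0,0,1.105, -52.8,-67.1,0,0,0,1.105]' 0 20; python3 -c "
from h import *
s=read_state();print(s)
M=R.from_euler('xyz',s['orientation'],degrees=True).as_matrix();print(M.T@(np.array([.496,-.184,.08])-s['tool_pos'])*100)"
```

```text
time: 3.1
tool_pos: [0.4969, -0.1826, 0.231]
orientation: [-180.0, -0.1, 101.4]
wrist_force: [-0.4, 0.7, 0.3]
width: -0.0001
{'time': 3.1, 'qpos': array([-19.34697742,  18.9625622 ,  44.61507395, 105.96344627,
       -15.12855472,  61.20954069,  42.54214535]), 'qd': array([-1.32937665, -0.65491448, -0.39496909,  0.51132702,  0.03089609,
       -0.05522114,  0.09593256]), 'joint_efforts': array([  1.63395401, -45.30644417,   8.74496251, -29.90899265,
         0.09510267,  -0.07063583,   0.04543586]), 'tool_pos': array([ 0.4968904 , -0.1825559 ,  0.23104498]), 'orientation': array([-1.79972323e+02, -5.53454188e-02,  1.01439668e+02]), 'wrist_force': array([-0.40105541,  0.71990843,  0.33331165]), 'ft_torque': array([-0.02214338, -0.00983931,  0.01206195]), 'width': -8.001577767119125e-05}
[-0.13847124 -0.108617   15.10442514]
```

```bash
python3 -m crank '[0,0,4,0,0,0, -0.1,-0.1,8,0,0,0, -0.1,-0.1,11,0,0,0, -0.1,-0.1,13.5,0,0,0, -0.1,-0.1,15.1,0,0,0, -0.1,-0.1,15.1,0,0,0]'
python3 - <<'E'
from h import *
print(read_state()["wrist_force"])
o=[]
for n,(u,v) in(("scene",(245,180)),("top",(378,248))):
    p,d=camera(n); o.append(cv2.resize(p[v-37:v+38,u-50:u+50],None,fx=4,fy=4,interpolation=2))
cv2.imwrite("pics/c.png",cv2.hconcat(o))
E
```

```text
time: 3.7
tool_pos: [0.4951, -0.1821, 0.0788]
orientation: [-179.8, -0.1, 101.6]
wrist_force: [0.7, 0.5, 1.2]
width: 0.0
[0.70937843 0.52442078 1.18757258]
```

View pics/c.png

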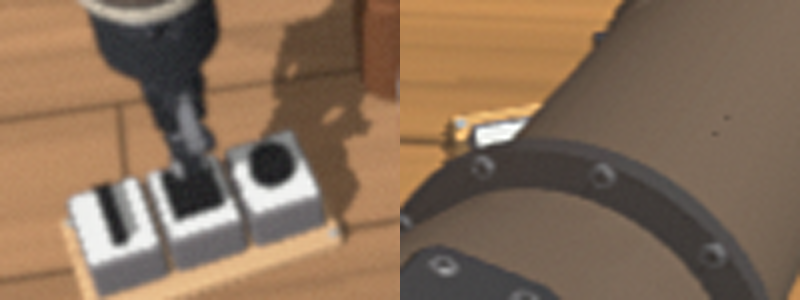

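The tip is over the square key, just behind its middle at (190,170) in the crop, and clear of both neighbours. I press slowly.

```bash
python3 -m crank '[0,0,0.6,0,0,0, 0,0,1.0,0,0,0, 0,0,1.2,0,0,0, 0,0,1.4,0,0,0, 0,0,1.6,0,0,0, 0,0,1.8,0,0,0, 0,0,2.0,0,0,0, 0,0,2.2,0,0,0, 0,0,2.2,0,0,0, 0,0,2.2,0,0,0]'
```

```text
time: 4.8
tool_pos: [0.4965, -0.1848, 0.0584]
orientation: [180.0, 0.0, 101.4]
wrist_force: [0.1, 0.3, 3.5]
width: -0.0001
```

```bash
python3 -m crank '[0,0,0.1,0,0,0, 0,0,0.2,0,0,0, 0,0,0.2,0,0,0, 0,0,0.2,0,0,0]'; python3 -c "
from h import *
for i in range(6): camera('top');s=read_state();print(s['wrist_force'],s['tool_pos'])"
```

```text
time: 5.2
tool_pos: [0.4965, -0.1848, 0.0564]
orientation: [180.0, 0.0, 101.4]
wrist_force: [-0.6, 0.8, 4.9]
width: -0.0001
[-0.35593012  0.12727875  4.8996565 ] [ 0.49645886 -0.18481837  0.05637233]
[-1.64391819  0.16814241  5.43810689] [ 0.49645247 -0.18482653  0.05636119]
[-0.07103172  0.44020806  5.08935775] [ 0.49646831 -0.18481905  0.05638231]
[-1.92986192  1.22221608  5.22112863] [ 0.49646635 -0.18484081  0.05638216]
[-1.00367013 -0.24831023  5.51342284] [ 0.49645613 -0.18482881  0.05640607]
[-0.83946164 -0.18587942  4.85765729] [ 0.49644644 -0.1848272   0.05637832]
```

About 5.2 N, so roughly 8 mm down. I release, rise, and let the reading settle before crossing over to the bell.

```bash
python3 -m crank '[0,0,-0.5,0,0,0, 0,0,-1,0,0,0, 0,0,-2,0,0,0, 0,0,-4,0,0,0, 0,0,-8,0,0,0, 0,0,-12,0,0,0, 0,0,-16,0,0,0, 0,0,-18.4,0,0,0, 0,0,-18.4,0,0,0]'; python3 -m crank '[3,1.1,0,0,0,0, 7,2.6,0,0,0,0, 11.5,4.3,0,0,0,0, 16,6,0,0,0,0, 20.5,7.7,0,0,0,0, 25,9.3,0,0,0,0, 29.5,11,0,0,0,0, 33.5,12.5,0,0,0,0, 36.5,13.6,0,0,0,0, 37.5,14,0,0,0,0, 37.5,14,0,0,0,0, 37.5,14,0,0,0,0]'
python3 - <<'E'
from h import *
p,d=camera("scene");W=world("scene",d)
for t in("bell","square_top"):
    for r in cut_out("scene",t)[:1]:
        q=W[r["mask"]&(d>0)];z=np.percentile(q[:,2],97);q=q[q[:,2]>z-.006];print(t,r["p"],z,(q.min(0)+q.max(0))/2)
s=read_state();M=R.from_euler('xyz',s['orientation'],degrees=True).as_matrix();print(s['tool_pos'],M.T@(np.array([.5595,.2105,.08])-s['tool_pos'])*100)
E
```

```text
time: 6.4
tool_pos: [0.4978, -0.1858, 0.2441]
orientation: [179.7, 0.1, 101.4]
wrist_force: [0.5, -0.2, -0.7]
width: 0.0
time: 7.6
tool_pos: [0.5593, 0.2086, 0.2401]
orientation: [-180.0, 0.1, 101.3]
wrist_force: [-0.5, -0.5, 0.2]
width: 0.0002
bell 0.84 0.06217472271299921 [0.56118637 0.20983944 0.06072358]
square_top 0.71 0.06708450208872938 [ 0.49812527 -0.1854235   0.06541596]
[0.55959516 0.20835289 0.24056729] [ 0.21634704  0.03158842 16.05667859]
```

```bash
python3 -m crank '[0,0,4,0,0,0, 0,0,8,0,0,0, 0.1,0,11.5,0,0,0, 0.1,0,14,0,0,0, 0.1,0,15.5,0,0,0, 0.1,0,16,0,0,0, 0.1,0,16,0,0,0, 0.1,0,16,0,0,0]'
python3 - <<'E'
from h import *
s=read_state();print(s["wrist_force"],s["tool_pos"])
o=[]
for n,(u,v) in(("scene",(390,180)),("top",(236,220))):
    p,d=camera(n); o.append(cv2.resize(p[v-37:v+38,u-50:u+50],None,fx=4,fy=4,interpolation=2))
cv2.imwrite("pics/d.png",cv2.hconcat(o))
E
```

```text
time: 8.55
tool_pos: [0.5603, 0.2115, 0.0816]
orientation: [179.9, -0.0, 101.4]
wrist_force: [0.1, -0.7, 0.0]
width: -0.0003
[ 0.11989801 -0.67841807  0.01762185] [0.56027571 0.21148749 0.08162839]
```

View pics/d.png

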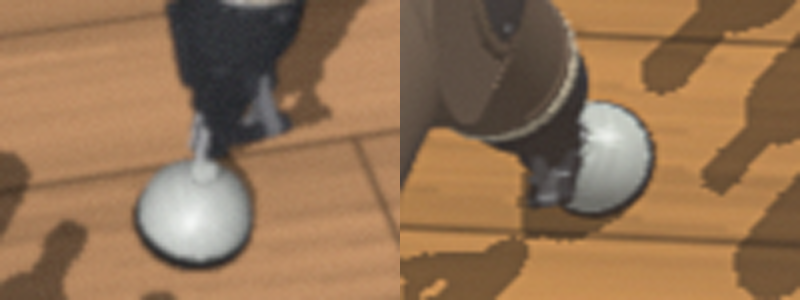

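The tip ends right above the plunger button, at (205,170) in the left crop. I press slowly.

```bash
python3 -m crank '[0,0,0.6,0,0,0, 0,0,1.0,0,0,0, 0,0,1.3,0,0,0, 0,0,1.5,0,0,0, 0,0,1.7,0,0,0, 0,0,1.9,0,0,0, 0,0,2.1,0,0,0, 0,0,2.2,0,0,0, 0,0,2.3,0,0,0, 0,0,2.3,0,0,0, 0,0,2.3,0,0,0]'; python3 -c "
from h import *
for i in range(5): camera('top');s=read_state();print(s['wrist_force'],s['tool_pos'])"
```

```text
time: 9.75
tool_pos: [0.5592, 0.2115, 0.0574]
orientation: [-180.0, -0.0, 101.4]
wrist_force: [-2.6, -0.6, 4.7]
width: 0.0001
[-1.88887113 -0.44889625  3.98687581] [0.5591958  0.21144887 0.0573922 ]
[-1.81934564 -1.49544553  4.57564682] [0.55923434 0.211437   0.05738144]
[-2.6468718  -0.26713535  4.92517725] [0.55921875 0.21142314 0.05738391]
[-2.38268477 -0.26664126  5.01327716] [0.55921088 0.21148119 0.05734439]
[-2.26073454 -1.20718322  4.25693262] [0.55922092 0.21147766 0.05734684]
```

About 4.7 N, so roughly 6.5 mm down. I release and rise.

```bash
python3 -m crank '[0,0,-0.4,0,0,0, 0,0,-0.8,0,0,0, 0,0,-1.5,0,0,0, 0,0,-3,0,0,0, 0,0,-6,0,0,0, 0,0,-10,0,0,0, 0,0,-14,0,0,0, 0,0,-18,0,0,0, 0,0,-20,0,0,0, 0,0,-20,0,0,0, 0,0,-20,0,0,0, 0,0,-20,0,0,0]'
python3 - <<'E'
from h import *
p,d=camera("scene");W=world("scene",d);cv2.imwrite("pics/e.png",p)
for t in("bell","square_top","bowl","pot","can","bottle"):
    for r in cut_out("scene",t)[:3]:
        q=W[r["mask"]&(d>0)];z=np.percentile(q[:,2],97);q=q[q[:,2]>z-.006];print(t,r["p"],z.round(3),((q.min(0)+q.max(0))/2).round(3))
s=read_state();print(s['wrist_force'],s['qd'])
E
```

```text
time: 11.2
tool_pos: [0.5586, 0.2114, 0.2565]
orientation: [-179.9, 0.0, 101.4]
wrist_force: [-0.6, -0.3, -1.0]
width: -0.0001
bell 0.9 0.062 [0.562 0.21  0.062]
bell 0.42 0.111 [ 0.506 -0.009  0.11 ]
square_top 0.76 0.068 [ 0.499 -0.185  0.066]
bowl 0.97 0.051 [ 0.505 -0.428  0.049]
pot 0.84 0.079 [0.553 0.426 0.078]
pot 0.58 0.062 [0.562 0.21  0.062]
can 0.98 0.111 [ 0.506 -0.009  0.11 ]
can 0.96 0.112 [0.618 0.015 0.143]
can 0.88 0.111 [ 0.374 -0.03   0.11 ]
bottle 0.95 0.18 [0.696 0.011 0.178]
bottle 0.71 0.234 [0.811 0.022 0.233]
[-0.29414432  0.44585074 -0.78667633] [-0.0417157  -0.10458798  0.04266214 -0.17439777 -0.0565154  -0.04914093
 -0.02508216]
```

View pics/e.png

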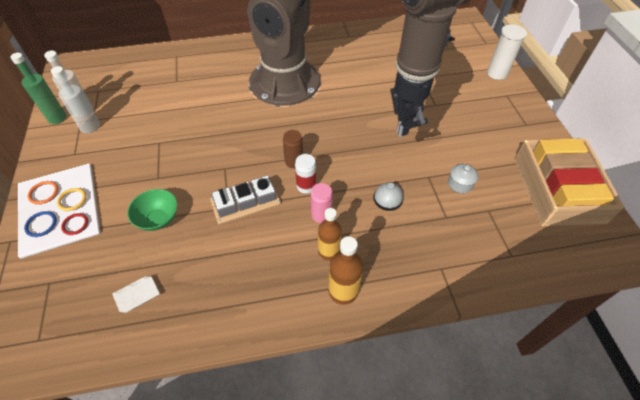

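```bash
python3 -c "
from workcell import *
sign_off();print(read_state()['wrist_force'])"
```

```text
the job is handed in; nothing more can be done
the job is handed in; nothing more can be done
```

I pressed the square key and then the bell's plunger, letting each come back up, and handed the job in at about 11 s. `sign_off` gives no verdict, so the result below rests on my own readings.

- **Square key:** I pressed with the shut fingertips to about 5.2 N, roughly 8 of its 10 mm. A later picture showed it back at its starting height.
- **Bell plunger:** I pressed to about 4.7 N, roughly 6.5 of its 8 mm, with about 2 N of sideways force while it was down. Afterwards the plunger top was back at its 62 mm start reading and the bell was within about 1 mm of where it stood.
- **Hand:** It ended about 19 cm above the bell, with the wrist force at noise level.
- **Other objects:** The bowl, pot and bottle measured within about 2 mm of their starting places.
- **One disagreement:** The last estimate for the red-banded can came out about 33 mm off in x. I put this down to its mask spilling onto the pink can behind. In the last picture it stands at the same pixels as at the start, (305,173), and the hand passed over it about 13 cm above its top. I did not re-measure it.

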